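# Turn the loupe carousel to its empty peg and hang the magnifier

### The job

Turn the loupe carousel until its empty peg points along the red mark on its base. Then take the magnifier that lies loose on the table, slip its eye fully down that sloping peg and let go, so that it hangs there while the peg still points along the mark. Leave the small icon panel, the amber jar and the black torch where they are.

Things in the scene. Friction and masses are not known exactly. Their poses are not given: they have to be found in the camera images.
- stand: Fixed grey round base of the carousel, 200 mm across, 14 mm thick. Origin: centre of its underside, on the vertical turning axis. Its -x axis is the front: a flat tongue (34 mm wide, 6 mm high, reaching 180 mm from the axis) with a red strip, the red mark. Its place and yaw vary; the front faces roughly towards the robot.
- carousel (a joint): Turn of the carousel about the stand's vertical axis, rad, growing counter-clockwise seen from above; endless both ways, stays where left (bearing friction 0.1 N m). At 0 (or any whole turn, 6.283) the empty peg points along the red mark. Four alike sloping pegs 90 degrees apart on a 32 mm column; three carry magnifiers fixed to it (reaching 160 mm from the axis, 25 to 205 mm high).
- knob_grip (a point): Middle of the round black knob on top of the column, by which the carousel is turned: 48 mm diameter, 36 mm high, from 235 to 271 mm above the table. This point lies on the turning axis, 255 mm above the table. z is up. Nothing is above it.
- peg_seat (a point): The empty steel peg: 12 mm diameter, round end, leaning outwards 42 degrees from vertical. z runs up along the peg to its tip, y is level, x points inwards and up. Origin: on the peg's axis, 75 mm from the turning axis, 190 mm above the table: the centre of the magnifier's eye lies here when fully down. A 28 mm flange 9 mm below it (along z) is the stop; the tip is 40 mm above it along z.
- peg_tip (a point): Tip of the empty peg (on its axis, 40 mm from the seat); its own z is vertical.
- loupe_grip (a point): Centre of the brown handle of the loose magnifier, 9 mm above the table as it lies flat, left or right of the carousel. Magnifier 174 mm long, about 160 g; handle 72 mm long, 20 mm wide (y), 18 mm thick (z); lens frame 72 mm across, centred at x = -68 mm; black hanging eye at the other end. x runs along the handle towards the eye, z is up, square to its flat face.
- loupe_eye (a point): Centre of the hanging eye, at x = +52 mm from loupe_grip; a ring of 38 mm outside and 20 mm inside diameter, 18 mm thick, its hole running along z; axes as loupe_grip. Being thick, it slides on the peg only when its hole is within about 20 degrees of the peg's direction.
- icon: Bystander: small dark painted wooden icon panel, 140 x 110 x 22 mm, flat on the table on the other side of the carousel from the magnifier. Origin: centre of its underside.
- jar: Bystander: amber jar, 64 mm diameter, 100 mm high. Origin: centre of its underside.
- torch: Bystander: black inspection torch, 150 mm long, 36 mm wide, lying along its x. Origin: near the centre of its underside.

How it is judged:
By the outcome, as a careful person would: the job done as asked, in the order asked, and still so for the second after the job is handed in, with the robot touching nothing.
It also fails if it takes over 72 s, if anything falls off the work surface, if the arm or the gripper's body presses on something with over 40 N, if the wrist force passes 120 N, or if a joint passes its speed limit or range.

### The arm

A 7-joint arm with a two-finger parallel gripper is mounted at the origin on the work surface. World frame = base frame: x ahead of the robot, y to its left, z up, the work surface at z = 0. Lengths are in m, angles in rad, forces in N, time in s.
With the tool pointing down it reaches from about 0.4 to 0.85 m from the base axis. Payload 10.4 kg.
Tool frame: the origin (TCP) lies on the centre line of the jaws, within the pads' length; the fingertips stand 14 mm ahead of it and the grasp point (between the pads) lies 5 mm behind it (manip.tip_reach is the distance from the TCP to the fingertips, in m); z points along the fingers, y is the line along which they close (so a half turn about z gives the same grasp; the last joint's range is limited). The gripper opens to 85 mm and grips with 20 to 120 N. Pads are 22 mm wide; open, the fingers measure 114 mm over their backs; the gripper's body (76 mm by 85 mm) begins 54 mm behind the grasp point. The pads swing forward as they close: fully open they stand 13 mm farther back than shut.
Start: joints at [-1.319, 0.332, -0.065, 1.46, 0.022, 1.35, -0.088], TCP at [0.17, 0.602, 0.221] pointing down, gripper open.
Joint ranges: [-2.6, 2.6], [-0.5, 2.12], [-1.47, 1.34], [0.16, 2.42], [-1.27, 4.41], [0.06, 2.06], [-2.6, 2.6]. Speed limits (rad/s): [2.22, 2.22, 2.79, 2.79, 3.14, 3.14, 3.14].

### API

Orientations are given as a unit quaternion [x, y, z, w].
In Python, from workcell import manip gives the robot as it stands.
- The arm moves only by the shell command python3 -m pendant 'ROWS' [FORCE]. ROWS is JSON, a list of rows, each a list of 7 numbers: the shift along the tool's x, y, z in units of 50 mm (1.0 is 50 mm), then the turn, a rotation vector about the tool's x, y, z in units of 8 degrees (1.0 is 8 degrees), then the opening, from -1 (shut) to 1 (fully open), so that 0 is half open. In form: [[dx, dy, dz, ax, ay, az, jaw], ...]. A call has exactly 10 rows; each row is the pose to reach, as a shift and turn from the pose commanded when the call began, along the tool's axes at that moment; what a row does not reach only later rows make up. A row lasts 1/8 s, in which the tool goes at most 62.5 mm and 10.7 degrees, less where a joint would pass 70% of its speed; a pose out of reach is approached as far as the arm can. A call with a gripper value outside its range is refused whole. The fingers move at their own pace and stop on an object; FORCE is the grip in N (left out, the last holds). Time passes only in rows, so rows that repeat a pose let the fingers close, or fill a call up. It gives the time, the measured TCP pose, the force, the opening and the grip force at its end, in the units of the state.
- manip.get_obs(): the state, without advancing time (a new reading comes with each control period).
- manip.camera(name): name is "scene" or "top" or "wrist"; returns (picture, depth): 384x512x3 uint8, red, green, blue; 384x512 float32, m along the optical axis (not along the pixel's ray), 0 where there is no reading.
- manip.get_calibration(name): a dict with "fx", "fy", "cx", "cy" (pixels), "xyz" and "orientation" of the camera in the world. Camera axes: x right, y up, looking along -z (the intrinsics and any distortion apply to the point x, -y, -z); pixel columns grow to the right and rows downward; lengths in m; the calibration is good to about 2 mm. A picture is of the moment at which its call begins: read the wrist's pose just before it. get_calibration takes no time and is no camera call; for the wrist camera it gives the pose at the moment of the call.
- manip.hand_in(): hands the job in; it is judged then, once.
Trained networks look in the newest picture that a camera, given by its name, has taken for a name from the list of things; names that differ only in an ending like _2 or _b are one class to them, and where a whole thing is asked for, a point or a joint stands for the part that bears it (a point fixed in the world has none). Each returns a list of dicts, best first, with "p" (0 to 1); they miss things now and then, are a little off and sometimes report something else, mostly with a low value. They report only what shows in the picture. A call takes as long as a camera call.
- manip.find_in(thing, camera): "box" ([left, top, right, bottom] in pixels, round what is visible of it).
- manip.trace(thing, camera): "pixels" (384x512 bool, what is visible of it) and "box" ([left, top, right, bottom] in pixels, round what is visible of it).
- manip.tip_of(thing, camera): "pixel" ([column, row] in pixels: a listed point, or the origin of a listed thing).
The state is a dict: "clock": time; "joint_pos": joint angles; "joint_velocities": joint speeds; "tau": joint torques, N m; "position": TCP position; "ee_rot": TCP orientation; "ft_force": force on the tool from outside, world axes, zero at the start; "torque": the same for the moment, N m; "grip_width": opening from 0.0 (shut) to 1.0 (fully open); "grasp_force": force on a finger pad.
Only numpy, scipy, OpenCV 4.12 (cv2) and the standard library are available. Lean on these libraries where they do the work, as an engineer would, in place of code of your own. Each camera call takes 0.05 s, during which the arm holds its last target. There are 200 camera calls.

## Working session

There is one attempt and no reset: what is moved stays moved. The work goes in short steps, Python scripts to look and compute and a shell command to move; the robot and the scene stay as the last step left them, time stands still between calls to the robot, and variables do not carry over. Pictures are saved under pics/ and viewed, at most 12 in all, crops included, and the job is handed in when it is done.

```bash
mkdir -p pics; ls; cat > h.py <<'E'
import numpy as np, cv2
from scipy.spatial.transform import Rotation as R
from workcell import manip
def deproj(px,d,c):
    u,v=np.asarray(px,float).T[:2]
    p=np.stack([(u-c["cx"])/c["fx"]*d,-(v-c["cy"])/c["fy"]*d,-d*np.ones_like(u)],-1)
    return R.from_quat(c["orientation"]).apply(p)+np.array(c["xyz"])
def ray_z(px,z,c):
    o=np.array(c["xyz"]); q=deproj([px],1.0,c)[0]-o
    return o+q*(z-o[2])/q[2]
def proj(p,c):
    q=R.from_quat(c["orientation"]).inv().apply(np.asarray(p,float)-np.array(c["xyz"]))
    return np.stack([c["cx"]+c["fx"]*q[...,0]/-q[...,2],c["cy"]-c["fy"]*q[...,1]/-q[...,2]],-1)
E
python3 - <<'E'
from h import *
np.set_printoptions(precision=4,suppress=True)
o=manip.get_obs();print(o)
for n in["scene","top"]:
    c=manip.get_calibration(n);print(n,c)
    im,d=manip.camera(n);cv2.imwrite(f"pics/{n}0.png",im[:,:,::-1]);np.save(f"{n}0.npy",d)
    for t in["stand","knob_grip","peg_seat","peg_tip","loupe_grip","loupe_eye","icon","jar","torch"]:
        for r in manip.tip_of(t,n)[:3]:
            u,v=r["pixel"];dd=d[int(np.clip(round(v),0,383)),int(np.clip(round(u),0,511))]
            print(t,round(r["p"],2),np.round(r["pixel"],1),deproj([r["pixel"]],dd,c)[0])
E
```

```text
pics
{'clock': 0.0, 'joint_pos': array([-1.3186,  0.3329, -0.0647,  1.4609,  0.0216,  1.3499, -0.0885]), 'joint_velocities': array([ 0.0018,  0.0013,  0.001 ,  0.0001, -0.0001, -0.001 ,  0.0003]), 'tau': array([ -0.0011, -62.5437,   0.0482, -39.1634,   0.0161,   0.0094,
         0.    ]), 'position': array([0.1695, 0.6012, 0.2198]), 'ee_rot': array([ 0.1369,  0.9906, -0.0007, -0.    ]), 'ft_force': array([-0.5998, -0.8425,  0.2748]), 'torque': array([ 0.0225,  0.0029, -0.0496]), 'grasp_force': 0.0, 'grip_width': 0.9988118977222382}
scene {'fx': 494.21811483328196, 'fy': 494.21811483328196, 'cx': 257.77415328950383, 'cy': 185.6344238625114, 'xyz': array([ 1.1196, -0.7273,  1.4003]), 'orientation': array([0.2972, 0.0964, 0.3045, 0.8998])}
stand 0.77 [289.3 228. ] [0.6988 0.0126 0.0246]
knob_grip 0.85 [295.4 179.3] [0.6943 0.024  0.2717]
knob_grip 0.17 [211.5 314.6] [ 0.6886 -0.3651  0.0249]
peg_seat 0.66 [315.  182.7] [0.7199 0.1014 0.1941]
peg_seat 0.28 [295.8 181.4] [0.6987 0.02   0.2693]
loupe_grip 0.76 [173.7 262.5] [ 0.4792 -0.3032  0.009 ]
loupe_eye 0.73 [191.3 266.7] [ 0.5278 -0
[... 273 characters left out ...]
 array([ 0.458 , -0.0148,  1.2517]), 'orientation': array([-0.0343,  0.0426,  0.7065, -0.7056])}
stand 0.97 [239.5 162.9] [0.6697 0.0284 0.089 ]
stand 0.6 [137.1 170.7] [0.6472 0.296  0.0983]
knob_grip 0.86 [234.4 143.7] [0.6806 0.0333 0.2696]
peg_seat 0.67 [210.3 140.8] [0.7066 0.0962 0.1865]
peg_seat 0.39 [196.7 126.3] [ 0.7929  0.1553 -0.001 ]
peg_tip 0.58 [196.7 128.7] [0.7853 0.1549 0.0009]
loupe_grip 0.85 [355.9 237.2] [ 0.4739 -0.2925  0.0164]
loupe_eye 0.74 [346.2 216.5] [ 0.5311 -0.2658  0.0214]
icon 0.72 [134.9 172.9] [0.6412 0.3012 0.0995]
icon 0.68 [141.5 224.8] [0.5087 0.2994 0.0253]
jar 0.75 [139.8 170.9] [0.6476 0.2904 0.0929]
torch 0.61 [379.9 165.6] [ 0.6745 -0.3644  0.0205]
```

```bash
python3 - <<'E'
import cv2,numpy as np
a=cv2.imread("pics/scene0.png");b=cv2.imread("pics/top0.png")
b=b[80:300,100:420];a=a[90:350,130:400]
cv2.imwrite("pics/v1.png",np.hstack([cv2.resize(a,(415,400),interpolation=2),cv2.resize(b,(385,400) if 0 else (385,265),interpolation=2) if 0 else cv2.copyMakeBorder(cv2.resize(b,(385,265),interpolation=2),0,135,0,0,0)]))
cv2.imwrite("pics/v2.png",cv2.resize(b,(800,550),interpolation=2))
E
```

```text
(no output)
```

View pics/v2.png

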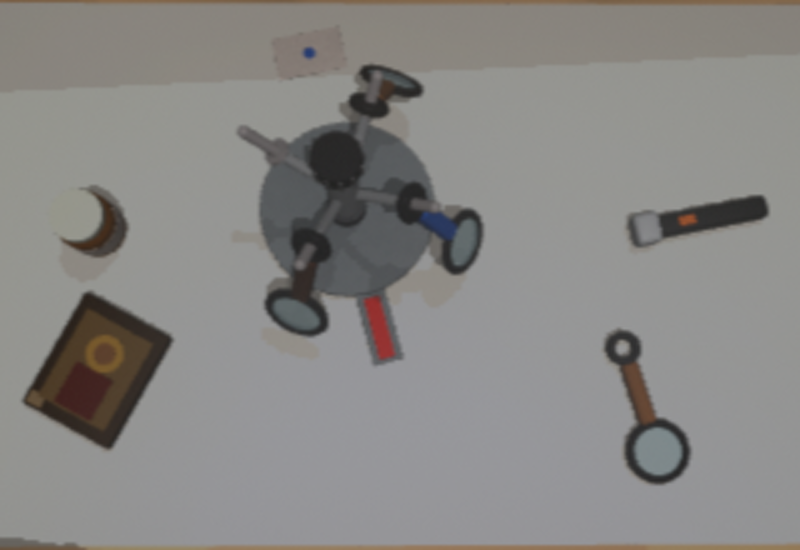

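View pics/scene0.png

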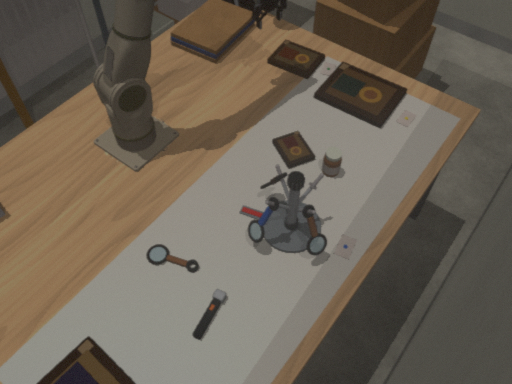

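The top view has the empty peg at upper left (~240,130), the red mark at lower front (~380,328), and the loose magnifier at right with its eye at (622,347) and lens at (657,450). The scene view agrees. Next I measure precisely.

```bash
cat >> h.py <<'E'
np.set_printoptions(precision=4,suppress=True)
def cloud(n):
    c=manip.get_calibration(n); im,d=manip.camera(n)
    v,u=np.mgrid[:384,:512]; P=deproj(np.stack([u.ravel(),v.ravel()],-1),d.ravel(),c).reshape(384,512,3); P[d==0]=np.nan
    return im,P,c
def circ(x,y):
    a=np.linalg.lstsq(np.c_[x,y,np.ones_like(x)],x**2+y**2,rcond=None)[0]; return a[0]/2,a[1]/2,np.sqrt(a[2]+a[0]**2/4+a[1]**2/4)
def red(im,P,ax):
    m=(im[...,0]>1.8*im[...,1].astype(float))&(im[...,0]>90)&(np.hypot(P[...,0]-ax[0],P[...,1]-ax[1])<.22)&(P[...,2]<.03)&(np.hypot(P[...,0]-ax[0],P[...,1]-ax[1])>.095)
    return P[m]
def pegdir(P,ax):
    r=np.hypot(P[...,0]-ax[0],P[...,1]-ax[1]); e=np.abs(P[...,2]-(.190+(r-.075)/np.tan(np.radians(42))))
    return P[(r>.07)&(r<.112)&(e<.015)]
E
python3 - <<'E'
from h import *
print(manip.tip_reach)
for n in["top","scene"]:
    im,P,c=cloud(n); ax=np.array([.682,.03]) 
    r=np.hypot(P[...,0]-ax[0],P[...,1]-ax[1])
    k=P[(P[...,2]>.262)&(P[...,2]<.28)&(r<.05)]
    print(n,"knob",len(k),np.nanmedian(k,0),k.min(0),k.max(0), (k.min(0)+k.max(0))/2)
    b=(P[...,2]>.010)&(P[...,2]<.018)&(r<.13); b=b.astype(np.uint8)
    q=P[b>0]; ang=np.arctan2(q[:,1]-ax[1],q[:,0]-ax[0]); rr=np.hypot(q[:,0]-ax[0],q[:,1]-ax[1])
    bins=np.digitize(ang,np.linspace(-np.pi,np.pi,73)); e=[]
    for i in range(1,73):
        s=np.where(bins==i)[0]
        if len(s) and rr[s].max()>.085: e.append(q[s[rr[s].argmax()]])
    e=np.array(e)
    if len(e)>6: print("base circ",len(e),circ(e[:,0],e[:,1]))
    R_=red(im,P,ax); print("red",len(R_),R_.mean(0)); 
    if len(R_): print("mark ang",np.degrees(np.arctan2(*(R_.mean(0)[:2]-ax)[::-1])))
    pp=pegdir(P,ax); a=np.degrees(np.arctan2(pp[:,1]-ax[1],pp[:,0]-ax[0])); print("pegangs",np.histogram(a,36,(-180,180)))
    t=[x for x in manip.trace("loupe_grip",n)]
    for x in t[:3]:
        m=x["pixels"]; z=P[m]; z=z[~np.isnan(z[:,0])]; print("loupe",x["p"],x["box"],len(z),z.mean(0))
    m=t[0]["pixels"]; np.save(f"m_{n}.npy",m)
    z=P[m]; z=z[~np.isnan(z[:,0])]
    f=im[m].astype(float)
    xy=np.array([ray_z((u,v),.009,c)[:2] for v,u in np.argwhere(m)]); 
    w,V=np.linalg.eigh(np.cov(xy.T)); d=V[:,1]; d*=np.sign(d[0]); s=(xy-xy.mean(0))@d
    print("yaw",np.degrees(np.arctan2(d[1],d[0])),"len",np.ptp(s),"mid",xy.mean(0)+d*(s.max()+s.min())/2,"eyeend",xy.mean(0)+d*s.max())
    br=(im[...,0]>1.5*im[...,2].astype(float))&m
    xb=np.array([ray_z((u,v),.012,c)[:2] for v,u in np.argwhere(br)]); print("brown",len(xb),xb.mean(0))
    print([ (r["p"],ray_z(r["pixel"],.009,c)) for r in manip.tip_of("loupe_eye",n)[:1]],[ (r["p"],ray_z(r["pixel"],.009,c)) for r in manip.tip_of("loupe_grip",n)[:1]])
E
```

```text
0.014
top knob 355 [0.6835 0.0321 0.2702] [0.6604 0.0095 0.2639] [0.7082 0.0569 0.2759] [0.6843 0.0332 0.2699]
base circ 66 (np.float64(0.680407237304699), np.float64(0.03158219615795976), np.float64(0.0994855952990945))
red 149 [ 0.5492 -0.0019  0.0074]
mark ang -166.4822503682341
pegangs (array([ 0,  0,  0,  0,  0, 19, 53, 30,  7,  0,  0,  0,  0,  0, 12, 38, 42,
       12,  0,  0,  0,  0,  0,  4, 65, 33,  0,  0,  0,  0,  0,  0, 29, 60,
       26,  3]), array([-180., -170., -160., -150., -140., -130., -120., -110., -100.,
        -90.,  -80.,  -70.,  -60.,  -50.,  -40.,  -30.,  -20.,  -10.,
          0.,   10.,   20.,   30.,   40.,   50.,   60.,   70.,   80.,
         90.,  100.,  110.,  120.,  130.,  140.,  150.,  160.,  170.,
        180.]))
loupe 0.48 [118.5, 155.3, 150.7, 184.9] 643 [0.6562 0.3064 0.0787]
yaw 58.157480917434285 len 0.09453477591454412 mid [0.6686 0.3264] eyeend [0.6935 0.3666]
brown 96 [0.6571 0.3125]
[(0.78, array([ 0.5298, -0.2706,  0.009 ]))] [(0.89, array([ 0.4667, -0.2951,  0.009 ]))]
scene knob 194 [0.6907 0.0295 0.2698] [0.6643 0.007  0.2622] [0.7134 0.05
[... 327 characters left out ...]
,  2,  0,  0,  0,  0,  0,  0,  3, 29,
        3,  1]), array([-180., -170., -160., -150., -140., -130., -120., -110., -100.,
        -90.,  -80.,  -70.,  -60.,  -50.,  -40.,  -30.,  -20.,  -10.,
          0.,   10.,   20.,   30.,   40.,   50.,   60.,   70.,   80.,
         90.,  100.,  110.,  120.,  130.,  140.,  150.,  160.,  170.,
        180.]))
loupe 0.71 [144.6, 244.4, 194.1, 273.1] 598 [ 0.4549 -0.3016  0.012 ]
loupe 0.36 [247.0, 164.9, 329.8, 254.7] 2208 [0.7014 0.0004 0.1538]
yaw 16.811408938705686 len 0.17111645579214352 mid [ 0.4674 -0.2964] eyeend [ 0.5493 -0.2717]
brown 107 [ 0.481  -0.2935]
[(0.93, array([ 0.5213, -0.2819,  0.009 ]))] [(0.86, array([ 0.4773, -0.2883,  0.009 ]))]
```

```bash
python3 -m pendant '[[0,0,-1.2,0,0,1.3,1],[-12.94,-8.19,-2,0,0,17,1],[-12.94,-8.19,-2,0,0,17,1],[-12.94,-8.19,-2,0,0,17,1],[-12.94,-8.19,-2,0,0,17,1],[-12.94,-8.19,-2,0,0,17,1],[-12.94,-8.19,-2,0,0,17,1],[-12.94,-8.19,-2,0,0,17,1],[-12.94,-8.19,-2,0,0,17,1],[-12.94,-8.19,-2,0,0,17,1]]' 40
cat >> h.py <<'E'
AX=np.array([.682,.0315])
def angles():
    for n in["top","scene"]:
        im,P,c=cloud(n); pp=pegdir(P,AX); a=np.degrees(np.arctan2(pp[:,1]-AX[1],pp[:,0]-AX[0]))
        h=[np.round(np.median(a[np.abs((a-x+180)%360-180)<20]),1) if (np.abs((a-x+180)%360-180)<20).sum()>5 else None for x in (67,)]
        R_=red(im,P,AX); m=R_.mean(0)[:2]-AX; w,V=np.linalg.eigh(np.cov(R_[:,:2].T)); 
        print(n,"peg",h,"mark",np.degrees(np.arctan2(m[1],m[0])),"pca",np.degrees(np.arctan2(V[1,1],V[0,1])), "tip",[(round(r["p"],2),np.round(r["pixel"],1),ray_z(r["pixel"],.2197,c)) for r in manip.tip_of("peg_tip",n)[:2]])
def go(p,q=None):
    "offset in pendant units from present measured pose to world pos p / Rotation q"
    o=manip.get_obs(); r=R.from_quat(o["ee_rot"]); print("units",r.inv().apply(np.array(p)-o["position"])/.05, None if q is None else np.degrees((r.inv()*q).as_rotvec())/8)
def state():
    o=manip.get_obs(); r=R.from_quat(o["ee_rot"]).as_matrix(); print(o["clock"],"pos",o["position"],"x",r[:,0],"z",r[:,2],"yaw",np.degrees(np.arctan2(r[1,0],r[0,0])),"q",o["joint_pos"],"F",o["ft_force"],"w",o["grip_width"],o["grasp_force"])
def down(yaw): return R.from_euler("z",yaw,degrees=True)*R.from_matrix(np.diag([1.,-1,-1]))
E
python3 -c "
from h import *
state(); angles(); go([.682,.0315,.32],down(28))"
```

```text
clock: 2.65
position: [0.546, 0.1821, 0.3104]
ee_rot: [0.879, 0.476, 0.0, -0.0]
ft_force: [1.1, 0.4, -0.3]
grip_width: 1.002
grasp_force: 0.0
2.65 pos [0.546  0.1821 0.3104] x [0.547  0.8371 0.001 ] z [ 0.0007  0.0007 -1.    ] yaw 56.83975904936756 q [-0.8109  0.1932  0.4852  1.4738 -0.0904  1.4958 -0.9055] F [ 1.1079  0.3851 -0.3415] w 1.0015712446725278 0.0
top peg [np.float64(68.1)] mark -165.88012885962044 pca -164.6919092826755 tip [(0.6, array([194.1, 129. ]), array([0.7273, 0.1314, 0.2197])), (0.53, array([348.4, 217.1]), array([ 0.5179, -0.2305,  0.2197]))]
scene peg [np.float64(62.5)] mark -164.7307350410026 pca -166.35383777284176 tip [(0.72, array([328.4, 174. ]), array([0.7425, 0.1361, 0.2197]))]
units [-1.047   3.9329 -0.202 ] [0.0012 0.0008 3.6293]
```

```bash
python3 -m pendant '[[-0.2,1,-0.2,0,0,1.3,1],[-0.5,2,-0.2,0,0,2.4,1],[-0.8,3,-0.2,0,0,3.6,1],[-1.05,3.93,-0.2,0,0,3.6,1],[-1.05,3.93,-0.2,0,0,3.6,1],[-1.05,3.93,0.6,0,0,3.6,1],[-1.05,3.93,1.08,0,0,3.6,1],[-1.05,3.93,1.08,0,0,3.6,0],[-1.05,3.93,1.08,0,0,3.6,-0.5],[-1.05,3.93,1.08,0,0,3.6,-0.5]]' 40
python3 -c "
from h import *
state()"
```

```text
clock: 4.1
position: [0.6829, 0.0334, 0.2598]
ee_rot: [0.969, 0.245, 0.003, 0.0]
ft_force: [-2.2, 1.8, 17.5]
grip_width: 0.375
grasp_force: 9.0
4.1 pos [0.6829 0.0334 0.2598] x [0.8795 0.4759 0.0055] z [ 0.0057  0.0011 -1.    ] yaw 28.41627577433397 q [-0.5264  0.4944  0.6244  1.2563 -0.2839  1.4712 -1.0086] F [-2.2176  1.8027 17.4922] w 0.37546367007540177 8.990970726899832
```

```bash
python3 -c "
from h import *
im,d=manip.camera('wrist');a,_=manip.camera('scene');
cv2.imwrite('pics/w1.png',np.hstack([im,cv2.resize(a[100:292,200:456],(512,384))])[:,:,::-1][:, :])
x=cv2.imread('pics/w1.png');cv2.imwrite('pics/w1.png',cv2.resize(x,(800,300)));state()"
```

```text
4.2 pos [0.6831 0.0339 0.2605] x [0.8793 0.4763 0.0069] z [ 0.0067  0.0022 -1.    ] yaw 28.445342706340345 q [-0.5265  0.4938  0.6242  1.2554 -0.2846  1.4716 -1.0086] F [-2.7503  4.0866 14.3302] w 0.2500038398026159 7.531490495894104
```

View pics/w1.png

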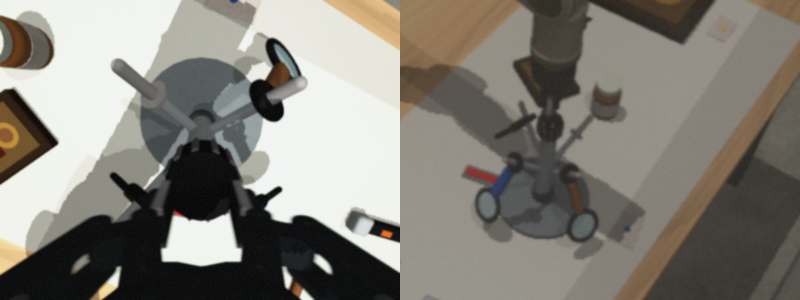

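The jaws shut above the knob's rounded shoulder (knob at about (205,185)) without holding it, so I'm opening and regrasping 11 mm lower.

```bash
python3 -m pendant '[[0,0,-0.2,0,0,0,1],[0,0,-0.2,0,0,0,1],[0,0,-0.2,0,0,0,1],[0,0,0,0,0,0,1],[0,0,0.24,0,0,0,1],[0,0,0.24,0,0,0,0.2],[0,0,0.24,0,0,0,-0.3],[0,0,0.24,0,0,0,-0.3],[0,0,0.24,0,0,0,-0.3],[0,0,0.24,0,0,0,-0.3]]' 40
python3 -c "
from h import *
state();angles()"
```

```text
clock: 5.45
position: [0.6819, 0.0323, 0.2445]
ee_rot: [0.97, 0.245, 0.001, 0.0]
ft_force: [1.6, -3.2, 2.2]
grip_width: 0.54
grasp_force: 43.2
5.45 pos [0.6819 0.0323 0.2445] x [0.8802 0.4746 0.0009] z [ 0.0013 -0.0005 -1.    ] yaw 28.335396337351273 q [-0.5269  0.5009  0.6216  1.2799 -0.2852  1.4468 -1.0062] F [ 1.5759 -3.2084  2.2274] w 0.5395047578787039 43.214752078056335
top peg [None] mark -165.63716482886105 pca -167.71243694262836 tip []
scene peg [np.float64(63.0)] mark -164.95273032119988 pca -164.8437222091646 tip [(0.89, array([323.6, 174.9]), array([0.7328, 0.1243, 0.2197]))]
```

```bash
python3 -m pendant '[[0,0,0,0,0,-0.6,-0.3],[0,0,0,0,0,-1.7,-0.3],[0,0,0,0,0,-2.8,-0.3],[0,0,0,0,0,-3.9,-0.3],[0,0,0,0,0,-5,-0.3],[0,0,0,0,0,-6.1,-0.3],[0,0,0,0,0,-7.2,-0.3],[0,0,0,0,0,-8.3,-0.3],[0,0,0,0,0,-9.4,-0.3],[0,0,0,0,0,-10,-0.3]]' 
python3 -m pendant '[[0,0,0,0,0,-1,-0.3],[0,0,0,0,0,-2,-0.3],[0,0,0,0,0,-3,-0.3],[0,0,0,0,0,-4,-0.3],[0,0,0,0,0,-5,-0.3],[0,0,0,0,0,-5.6,-0.3],[0,0,0,0,0,-6,-0.3],[0,0,0,0,0,-6,-0.3],[0,0,0,0,0,-6,-0.3],[0,0,0,0,0,-6,-0.3]]' 
cat >> h.py <<'E'
def look(tag):
    for n in["top","scene"]:
        im,P,c=cloud(n); cv2.imwrite(f"pics/{tag}_{n}.png",im[:,:,::-1])
        pp=pegdir(P,AX); a=np.degrees(np.arctan2(pp[:,1]-AX[1],pp[:,0]-AX[0]))%360; s=np.abs(a-194)<20
        print(n,"peg",s.sum(),np.median(a[s]) if s.any() else None,"mark",np.degrees(np.arctan2(*(red(im,P,AX).mean(0)[:2]-AX)[::-1]))%360)
        for r in manip.tip_of("peg_tip",n)[:2]:
            t=ray_z(r["pixel"],.2197,c); print(" tip",round(r["p"],2),r["pixel"],t,np.degrees(np.arctan2(t[1]-AX[1],t[0]-AX[0]))%360)
E
python3 -c "
from h import *
state();look('t1')"
```

```text
clock: 6.9
position: [0.6875, 0.03, 0.2446]
ee_rot: [0.585, 0.811, 0.003, 0.007]
ft_force: [39.4, -9.1, -10.9]
grip_width: 0.542
grasp_force: 43.1
clock: 8.15
position: [0.6862, 0.0346, 0.2446]
ee_rot: [0.204, 0.979, 0.002, 0.005]
ft_force: [29.1, 1.4, -5.6]
grip_width: 0.542
grasp_force: 44.4
8.15 pos [0.6862 0.0346 0.2446] x [-0.9167  0.3994 -0.0095] z [ 0.0111  0.0017 -0.9999] yaw 156.45784917779025 q [-0.2724  0.455   0.2287  1.2601 -0.1018  1.4264  1.1072] F [29.1166  1.3926 -5.5705] w 0.5418536984830787 44.36043620109558
top peg 0 None mark nan
scene peg 31 211.08050939044767 mark 195.20986771545057
 tip 0.79 [263.9, 184.1] [ 0.6106 -0.0134  0.2197] 212.15831557227096
 tip 0.57 [294.8, 180.1] [0.6751 0.055  0.2197] 106.45405089842478h.py:44: RuntimeWarning: Mean of empty slice.
  print(n,"peg",s.sum(),np.median(a[s]) if s.any() else None,"mark",np.degrees(np.arctan2(*(red(im,P,AX).mean(0)[:2]-AX)[::-1]))%360)
  ret = um.true_divide(
```

```bash
python3 -c "
import cv2,numpy as np
a=cv2.imread('pics/t1_scene.png')[130:280,200:360];cv2.imwrite('pics/v3.png',cv2.resize(a,(640,600),interpolation=2))"
```

```text
(no output)
```

View pics/v3.png

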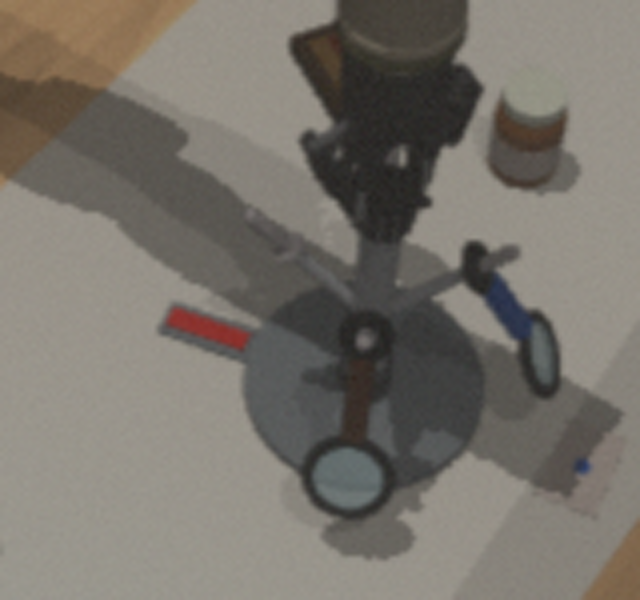

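```bash
cat >> h.py <<'E'
def pegs(n,ax=(.684,.0334)):
    im,P,c=cloud(n); r=np.hypot(P[...,0]-ax[0],P[...,1]-ax[1])
    s=(r-.075)*np.cos(np.radians(42))-(P[...,2]-.190)*np.sin(np.radians(42))
    r0=np.abs(s)<.012; Q=P[r0&(r>.045)&(r<.115)&(P[...,2]>.15)&(P[...,2]<.235)]
    a=np.degrees(np.arctan2(Q[:,1]-ax[1],Q[:,0]-ax[0]))%360
    hh=np.histogram(a,72,(0,360))[0]; out=[]
    while len(Q) and hh.max()>25:
        k=hh.argmax(); cen=k*5+2.5; dd=(a-cen+180)%360-180; s=np.abs(dd)<14
        q=Q[s]; rr=np.hypot(*(q[:,:2]-ax).T)
        for i in range(72):
            if abs((i*5+2.5-cen+180)%360-180)<22: hh[i]=0
        e=q[rr>.09]; m=np.median(e[:,:2],0)-ax if len(e)>3 else [0,0]
        w,V=np.linalg.eigh(np.cov(q[:,:2].T)); v=V[:,1]; v=v*np.sign(v@(q[:,:2].mean(0)-ax))
        out.append((len(q),round((cen+np.median(dd[s]))%360,1),"outer",round(np.degrees(np.arctan2(m[1],m[0]))%360,1),"pca",round(np.degrees(np.arctan2(v[1],v[0]))%360,1)))
    print(n,*out,sep="\n  ")
    return im,P,c
E
python3 -c "
from h import *
im,P,c=pegs('wrist');cv2.imwrite('pics/w2.png',im[:,:,::-1]);R_=red(im,P,(.684,.0334));print(len(R_));print([(r['p'],r['pixel'],ray_z(r['pixel'],.2197,c)) for r in manip.tip_of('peg_tip','wrist')[:2]])
pegs('scene');pegs('scene',(.689,.0325))"
```

```text
wrist
  (2434, np.float64(117.3), 'outer', np.float64(116.9), 'pca', np.float64(114.9))
  (2302, np.float64(206.4), 'outer', np.float64(207.0), 'pca', np.float64(208.4))
  (311, np.float64(39.9), 'outer', np.float64(0.0), 'pca', np.float64(54.1))
  (56, np.float64(313.3), 'outer', np.float64(0.0), 'pca', np.float64(251.6))
1058
[(0.88, [110.2, 110.5], array([ 0.5966, -0.0129,  0.2197]))]
scene
  (102, np.float64(212.4), 'outer', np.float64(210.4), 'pca', np.float64(206.6))
  (125, np.float64(22.3), 'outer', np.float64(24.8), 'pca', np.float64(29.4))
scene
  (109, np.float64(209.5), 'outer', np.float64(209.3), 'pca', np.float64(205.7))
  (111, np.float64(25.1), 'outer', np.float64(26.2), 'pca', np.float64(29.9))
```

View pics/w2.png

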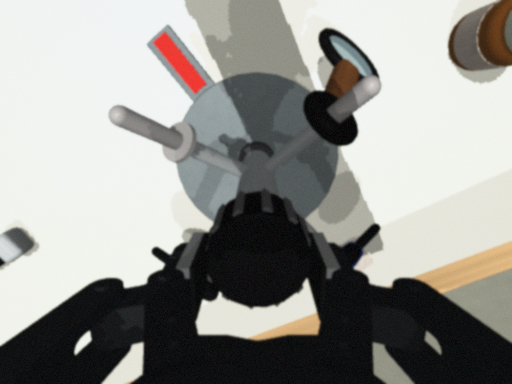

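The wrist view shows the empty peg (tip at (118,115)) well past the red strip (centre at (182,62)). I'll measure both in this one view.

```bash
cat >> h.py <<'E'
def wmark(ax=(.684,.0334)):
    im,P,c=pegs('wrist',ax); Q=red(im,P,ax); m=Q.mean(0)[:2]-ax; V=np.linalg.eigh(np.cov(Q[:,:2].T))[1][:,1]
    print("mark",len(Q),Q.mean(0),np.degrees(np.arctan2(m[1],m[0]))%360,"pca",np.degrees(np.arctan2(V[1],V[0]))%180+180)
    q=P[(np.abs(P[...,2]-.014)<.004)]; r=np.hypot(*(q[:,:2]-ax).T); q=q[r<.13]; r=r[r<.13]
    a=np.arctan2(q[:,1]-ax[1],q[:,0]-ax[0]); b=np.digitize(a,np.linspace(-np.pi,np.pi,73))
    e=np.array([q[b==i][r[b==i].argmax()] for i in range(73) if (b==i).any() and .09<r[b==i].max()<.112])
    print("circ",len(e),circ(e[:,0],e[:,1]))
E
python3 -c "
from h import *
wmark()"
```

```text
wrist
  (2424, np.float64(117.3), 'outer', np.float64(116.9), 'pca', np.float64(114.8))
  (2313, np.float64(206.4), 'outer', np.float64(207.0), 'pca', np.float64(208.3))
  (305, np.float64(40.0), 'outer', np.float64(0.0), 'pca', np.float64(54.0))
  (52, np.float64(313.5), 'outer', np.float64(0.0), 'pca', np.float64(261.4))
mark 1059 [ 0.551  -0.0017  0.0088] 194.79393749380105 pca 194.99627606530993
circ 44 (np.float64(0.6855488226338168), np.float64(0.034542466940769706), np.float64(0.09866407394295146))
```

```bash
python3 -m pendant '[[-0.03,0,0,0,0,0.5,-0.3],[-0.06,0,0,0,0,1,-0.3],[-0.06,0,0,0,0,1.4,-0.3],[-0.06,0,0,0,0,1.53,-0.3],[-0.06,0,0,0,0,1.53,-0.3],[-0.06,0,0,0,0,1.53,-0.3],[-0.06,0,0,0,0,1.53,-0.3],[-0.06,0,0,0,0,1.53,-0.3],[-0.06,0,0,0,0,1.53,-0.3],[-0.06,0,0,0,0,1.53,-0.3]]' 
python3 -c "
from h import *
wmark((.685,.034))"
```

```text
clock: 9.85
position: [0.6861, 0.0348, 0.2446]
ee_rot: [0.307, 0.952, 0.002, 0.002]
ft_force: [11.1, 4.5, 1.4]
grip_width: 0.544
grasp_force: 45.0
wrist
  (2322, np.float64(194.4), 'outer', np.float64(195.1), 'pca', np.float64(197.0))
  (2432, np.float64(106.5), 'outer', np.float64(105.9), 'pca', np.float64(103.1))
  (286, np.float64(29.0), 'outer', np.float64(0.0), 'pca', np.float64(42.4))
  (56, np.float64(300.7), 'outer', np.float64(0.0), 'pca', np.float64(252.6))
mark 1006 [ 0.5511 -0.0016  0.0088] 194.90829162234613 pca 194.82213834177062
circ 44 (np.float64(0.6860161136942938), np.float64(0.03478485051270436), np.float64(0.09886051821479984))
```

```bash
python3 -m pendant '[[0,0,0,0,0,0,0.3],[0,0,0,0,0,0,1],[0,0,0,0,0,0,1],[0,0,-0.7,0,0,0,1],[0,0,-1.6,0,0,0,1],[0,0,-2,0,0,0,1],[0,0,-2,0,0,1.2,1],[0,0,-2,0,0,2.4,1],[0,0,-2,0,0,3.6,1],[0,0,-2,0,0,3.6,1]]' 
python3 -c "
from h import *
wmark((.685,.034));state();go([.472,-.293,.30],down(17))
im,P,c=cloud('top')
m=(im[...,0]>1.5*im[...,2].astype(float))&(np.hypot(P[...,0]-.48,P[...,1]+.29)<.09)&(P[...,2]>.008)
b=P[m];V=np.linalg.eigh(np.cov(b[:,:2].T))[1][:,1];print('handle',len(b),b.mean(0),np.degrees(np.arctan2(V[1],V[0])))"
```

```text
clock: 11.15
position: [0.6841, 0.0318, 0.3438]
ee_rot: [0.534, 0.845, -0.0, -0.0]
ft_force: [0.8, 1.4, -0.5]
grip_width: 0.996
grasp_force: 0.0
wrist
  (1001, np.float64(17.8), 'outer', np.float64(17.2), 'pca', np.float64(14.9))
  (978, np.float64(194.5), 'outer', np.float64(195.2), 'pca', np.float64(196.6))
  (1102, np.float64(105.5), 'outer', np.float64(105.3), 'pca', np.float64(104.1))
  (597, np.float64(287.2), 'outer', np.float64(287.0), 'pca', np.float64(286.6))
mark 567 [ 0.5516 -0.0016  0.0087] 194.93970892145435 pca 195.0302221268084
circ 48 (np.float64(0.6863835630773489), np.float64(0.035137101294174106), np.float64(0.09905573761191767))
11.2 pos [0.6842 0.0318 0.3438] x [-0.4311  0.9023  0.0001] z [-0.0004 -0.     -1.    ] yaw 115.53505530914676 q [-0.3346  0.4602  0.3586  1.0663 -0.1569  1.6403  0.4242] F [-0.3437 -0.3539 -0.506 ] w 1.0035429156523306 0.0
units [-4.0319 -6.6286  0.8782] [-0.003   0.0016 12.3169]
handle 140 [ 0.474  -0.2905  0.0168] -162.44020048332612
```

```bash
python3 -m pendant '[[-0.5,-0.8,0,0,0,1.2,1],[-1.2,-1.8,0,0,0,2.5,1],[-1.8,-2.9,0,0,0,3.8,1],[-2.4,-3.9,0,0,0,5.1,1],[-3,-4.9,0,0,0,6.4,1],[-3.5,-5.8,0.5,0,0,7.7,1],[-4,-6.6,1.5,0,0,9,1],[-4,-6.6,2.6,0,0,10.3,1],[-4,-6.6,3.5,0,0,11.6,1],[-4,-6.6,3.8,0,0,12.25,1]]' 
cat >> h.py <<'E'
def loupe():
    im,P,c=cloud('wrist'); m=(im[...,0]>1.5*im[...,2].astype(float))&(np.hypot(P[...,0]-.476,P[...,1]+.29)<.09)&(P[...,2]>.008)&(P[...,2]<.03)
    m=cv2.morphologyEx(m.astype(np.uint8),cv2.MORPH_OPEN,np.ones((3,3)))>0
    b=P[m];V=np.linalg.eigh(np.cov(b[:,:2].T))[1][:,1];V*=np.sign(V[0]);s=(b[:,:2]-b.mean(0)[:2])@V
    print('handle',len(b),b.mean(0),"yaw",np.degrees(np.arctan2(V[1],V[0])),"len",np.ptp(s),"mid",b.mean(0)[:2]+V*(s.min()+s.max())/2, "zmed",np.median(b[:,2]))
    for r in manip.tip_of("loupe_eye","wrist")[:1]: print("eye",r["p"],ray_z(r["pixel"],.009,c))
    for r in manip.tip_of("loupe_grip","wrist")[:1]: print("grip",r["p"],ray_z(r["pixel"],.009,c))
    return im
E
python3 -c "
from h import *
state();cv2.imwrite('pics/w3.png',loupe()[:,:,::-1])"
```

```text
clock: 12.5
position: [0.4701, -0.2895, 0.1512]
ee_rot: [0.989, 0.15, -0.002, -0.001]
ft_force: [0.5, 0.2, 0.5]
grip_width: 1.001
grasp_force: 0.0
12.5 pos [ 0.4701 -0.2895  0.1512] x [ 0.955   0.2967 -0.003 ] z [-0.0036  0.0015 -1.    ] yaw 17.25942075089038 q [-0.1435  0.2623  0.7153  1.7763 -0.1847  1.1754 -0.6425] F [0.4602 0.1649 0.5069] w 1.0014585374238205 0.0
handle 1437 [ 0.4794 -0.2906  0.0183] yaw 16.855670317870175 len 0.07116203607414354 mid [ 0.4781 -0.291 ] zmed 0.018418831804730196
eye 0.86 [ 0.5261 -0.2754  0.009 ]
grip 0.66 [ 0.4746 -0.2898  0.009 ]
```

```bash
python3 -m pendant '[[0.11,0.07,0.8,0,0,0,1],[0.11,0.07,1.6,0,0,0,0.4],[0.11,0.07,2.3,0,0,0,0],[0.11,0.07,2.66,0,0,0,-0.1],[0.11,0.07,2.66,0,0,0,-0.1],[0.11,0.07,2.66,0,0,0,-0.5],[0.11,0.07,2.66,0,0,0,-0.9],[0.11,0.07,2.66,0,0,0,-0.9],[0.11,0.07,2.66,0,0,0,-0.9],[0.11,0.07,2.66,0,0,0,-0.9]]' 70
python3 -c "
from h import *
state()"
```

```text
clock: 13.9
position: [0.4779, -0.2918, 0.021]
ee_rot: [0.989, 0.151, 0.0, -0.0]
ft_force: [-1.0, 0.2, 0.4]
grip_width: 0.054
grasp_force: 0.0
13.9 pos [ 0.4779 -0.2918  0.021 ] x [0.9546 0.2979 0.0001] z [ 0.0001  0.0001 -1.    ] yaw 17.333284335164468 q [-0.0647  0.4537  0.6437  1.8668 -0.3344  0.9304 -0.5349] F [-1.0205  0.1714  0.3878] w 0.05368638418752761 0.0
```

```bash
python3 -c "
from h import *
im,P,c=cloud('wrist');cv2.imwrite('pics/w4.png',im[:,:,::-1]);m=(P[...,2]<.05)&(np.hypot(P[...,0]-.478,P[...,1]+.29)<.1);print(m.sum())"
```

```text
69631
```

View pics/w4.png

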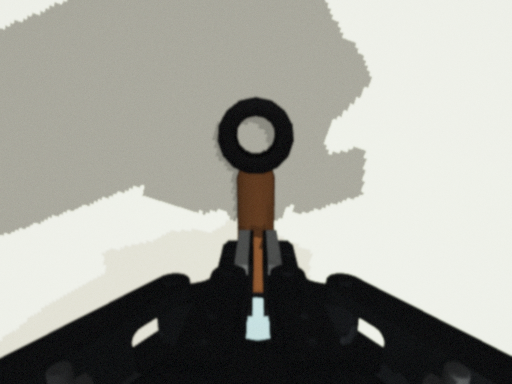

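The jaws closed on top of the handle; the tips were about 10 mm too high. I'll reopen and go lower. The handle hasn't moved and is centred between the fingers at column 255.

```bash
python3 -m pendant '[[0,0,-0.3,0,0,0,0],[0,0,-0.3,0,0,0,0],[0,0,-0.3,0,0,0,0],[0,0,0,0,0,0,-0.2],[0,0,0.15,0,0,0,-0.2],[0,0,0.15,0,0,0,-0.2],[0,0,0.15,0,0,0,-0.4],[0,0,0.15,0,0,0,-0.7],[0,0,0.15,0,0,0,-0.7],[0,0,0.15,0,0,0,-0.7]]' 70
python3 -c "
from h import *
state()"
```

```text
clock: 15.2
position: [0.478, -0.2919, 0.0136]
ee_rot: [0.989, 0.151, 0.0, -0.0]
ft_force: [0.3, 0.3, 0.1]
grip_width: 0.151
grasp_force: 0.0
15.2 pos [ 0.478  -0.2919  0.0136] x [0.9546 0.2979 0.0003] z [ 0.0003  0.0001 -1.    ] yaw 17.329655426488003 q [-0.0594  0.4653  0.638   1.8705 -0.3436  0.9169 -0.5283] F [0.3396 0.2541 0.0742] w 0.15098865438946443 0.0
```

```bash
python3 -c "
from h import *
im,P,c=cloud('wrist');cv2.imwrite('pics/w5.png',im[:,:,::-1])
for v in range(200,300,8): print(v,[f'{P[v,u,2]*1000:.0f}' for u in range(216,300,6)])
np.save('P5.npy',P);s=manip.camera('scene')[0][220:300,130:230];a=np.hstack([cv2.resize(im[150:340,150:360],(400,362)),cv2.resize(s,(400,362),interpolation=2)]);cv2.imwrite('pics/v5.png',a[:,:,::-1])"
```

```text
200 ['0', '1', '2', '1', '18', '19', '20', '19', '18', '18', '1', '2', '1', '2']
208 ['2', '1', '1', '1', '18', '18', '20', '19', '18', '18', '2', '1', '0', '1']
216 ['1', '1', '1', '1', '18', '18', '19', '20', '19', '18', '2', '2', '1', '2']
224 ['2', '2', '1', '1', '19', '19', '19', '19', '20', '18', '1', '2', '1', '2']
232 ['1', '1', '1', '33', '32', '18', '20', '19', '20', '18', '32', '32', '1', '1']
240 ['2', '32', '41', '41', '40', '19', '18', '18', '19', '17', '42', '40', '31', '32']
248 ['41', '41', '48', '49', '49', '19', '19', '19', '19', '19', '48', '49', '49', '41']
256 ['48', '49', '56', '56', '56', '18', '19', '19', '18', '18', '57', '56', '56', '48']
264 ['65', '65', '61', '62', '62', '18', '19', '19', '18', '18', '62', '62', '62', '63']
272 ['72', '71', '69', '63', '62', '19', '19', '18', '19', '18', '61', '71', '71', '71']
280 ['75', '74', '76', '66', '62', '19', '19', '19', '20', '17', '61', '71', '75', '74']
288 ['79', '80', '79', '70', '62', '18', '19', '18', '19', '17', '62', '72', '80', '79']
296 ['91', '91', '92', '70', '63', '18', '18', '18', '19', '17', '63', '71', '92', '91']
```

View pics/v5.png

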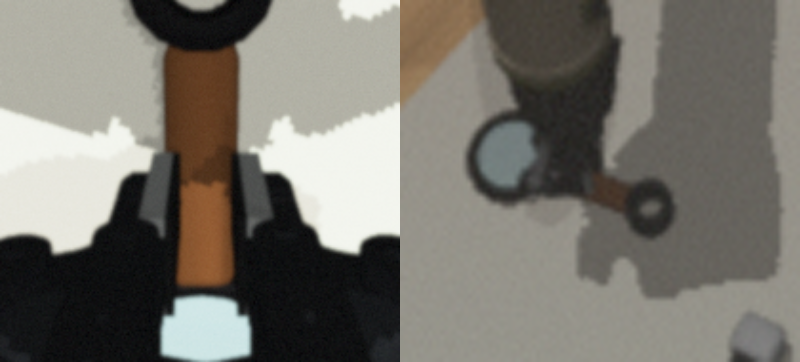

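```bash
python3 -c "
from h import *
P=np.load('P5.npy');o=manip.get_obs();T=R.from_quat(o['ee_rot']).inv().apply((P.reshape(-1,3)-o['position'])).reshape(P.shape)*1000
for v in range(226,240,2): print(v,[f'{T[v,u,2]:.0f}' for u in range(224,292,4)])
for u in(230,234,238,242,272,276,280):
  print(u,T[236,u],T[248,u],T[262,u])
im=cv2.imread('pics/w4.png')
print(P[230,180:340:10,2]); state()"
```

```text
226 ['12', '12', '13', '-1', '-4', '-5', '-6', '-6', '-6', '-6', '-6', '-5', '-3', '12', '12', '12', '12']
228 ['12', '13', '12', '-0', '-5', '-4', '-6', '-5', '-5', '-6', '-5', '-5', '-3', '12', '13', '12', '13']
230 ['12', '12', '-15', '-17', '-16', '-13', '-5', '-6', '-5', '-5', '-5', '-4', '-17', '-17', '-16', '-17', '12']
232 ['11', '13', '-18', '-19', '-19', '-13', '-6', '-7', '-5', '-5', '-6', '-5', '-19', '-19', '-18', '-18', '12']
234 ['11', '11', '-23', '-22', '-22', '-15', '-5', '-6', '-5', '-6', '-6', '-4', '-21', '-20', '-21', '-21', '12']
236 ['12', '12', '-23', '-24', '-22', '-14', '-5', '-6', '-4', '-6', '-5', '-6', '-23', '-23', '-23', '-24', '12']
238 ['12', '-25', '-26', '-26', '-26', '-14', '-4', '-6', '-5', '-4', '-5', '-5', '-23', '-26', '-24', '-25', '11']
230 [ 11.9448 -12.1242 -23.1589] [ 12.1331 -11.0807 -35.7   ] [ 12.4952 -10.0365 -48.1992]
234 [ 12.1056 -10.3168 -23.5331] [ 11.9393  -9.4878 -35.2998] [ 11.6035  -8.7003 -46.5282]
238 [ 12.0871  -8.5468 -23.4954] [ 11.9549  -7.8545 -35.3362] [ 11.8587  -7.1714 -47.0107]
242 [ 11.7791  -6.8108 -22.7919] [ 10.9357  -6.3374 -33.2145] [  6.2069  -6.2555 -36.4019]
272 [ 11.9569   6.5376 -23.2358] [  7.0225   6.5116 -25.0855] [  1.3155   6.4805 -27.2473]
276 [ 11.7612   8.3422 -22.7907] [ 11.6107   7.6773 -34.6563] [ 12.2713   6.9277 -47.817 ]
280 [ 11.9628  10.0894 -23.2587] [ 11.7068   9.3014 -34.8607] [ 11.4577   8.5249 -46.2932]
[0.0007 0.0012 0.0014 0.0009 0.001  0.029  0.029  0.0187 0.019  0.0168
 0.0299 0.0013 0.0009 0.0009 0.0019 0.001 ]
15.3 pos [ 0.4779 -0.2918  0.0135] x [0.9546 0.2979 0.0002] z [ 0.0002  0.0001 -1.    ] yaw 17.330237815867942 q [-0.0594  0.4654  0.6379  1.8705 -0.3436  0.9168 -0.5283] F [ 0.0315 -0.0328 -0.4976] w 0.14723254040016645 0.0
```

Measured: the fingertips are actually 16 mm behind the reported TCP (not 14 mm ahead), so I must go about 27 mm deeper.

```bash
python3 -m pendant '[[0,0,-0.3,0,0,0,0],[0,0,-0.3,0,0,0,0],[0,0,0,0,0,0,0],[0,0,0.3,0,0,0,0],[0,0,0.52,0,0,0,0],[0,0,0.52,0,0,0,-0.2],[0,0,0.52,0,0,0,-0.7],[0,0,0.52,0,0,0,-0.8],[0,0,0.52,0,0,0,-0.8],[0,0,0.52,0,0,0,-0.8]]' 70
python3 -c "
from h import *
state()"
```

```text
clock: 16.55
position: [0.48, -0.2939, -0.0103]
ee_rot: [0.989, 0.15, 0.002, 0.001]
ft_force: [-2.2, -1.0, 28.0]
grip_width: 0.215
grasp_force: 79.6
16.55 pos [ 0.48   -0.2939 -0.0103] x [0.9549 0.297  0.0039] z [ 0.0047 -0.0022 -1.    ] yaw 17.280426719357006 q [-0.0389  0.5049  0.6171  1.8779 -0.3753  0.8706 -0.5053] F [-2.2296 -0.9967 27.968 ] w 0.21539905522745176 79.64784671261441
```

```bash
python3 -m pendant '[[0,0,-0.4,0,0,0,-0.8],[0,0,-1,0,0,0,-0.8],[0,0,-2,0,0,0,-0.8],[0,0,-3,0,0,0,-0.8],[0,0,-4,0,0,0,-0.8],[0,0,-4.8,0,0,0,-0.8],[0,0,-5,0,0,0,-0.8],[0,0,-5,0,0,0,-0.8],[0,0,-5,0,0,0,-0.8],[0,0,-5,0,0,0,-0.8]]' 
cat >> h.py <<'E'
def eye(save=None):
    "pose of held eye in tool frame (mm)"
    o=manip.get_obs(); c=manip.get_calibration('wrist'); im,P,c=cloud('wrist')
    if save: cv2.imwrite(save,im[:,:,::-1])
    T=R.from_quat(o['ee_rot']).inv().apply((P.reshape(-1,3)-o['position'])).reshape(P.shape)*1000
    t=manip.trace('loupe_grip','wrist'); 
    br=(im[...,0]>1.5*im[...,2].astype(float))&(np.abs(T[...,1])<25)&(T[...,0]>10)&(T[...,0]<60)&(np.abs(T[...,2]+25)<40)
    b=T[br]; print('handle',len(b),np.median(b,0),'zslope',np.polyfit(b[:,0],b[:,2],1),'yslope',np.polyfit(b[:,0],b[:,1],1))
    dk=(im.max(-1)<70)&(np.abs(T[...,1])<30)&(T[...,0]>32)&(T[...,0]<90)&(np.abs(T[...,2]+25)<30)
    e=T[dk]; print('eye',len(e),e.min(0),e.max(0),'mid',(np.percentile(e,1,0)+np.percentile(e,99,0))/2,'med',np.median(e,0), 'zfit',np.linalg.lstsq(np.c_[e[:,:2],np.ones(len(e))],e[:,2],rcond=None)[0])
E
python3 -c "
from h import *
state();eye('pics/w6.png')"
```

```text
clock: 17.8
position: [0.4774, -0.2915, 0.2361]
ee_rot: [0.989, 0.151, -0.001, -0.0]
ft_force: [0.2, -0.2, -2.2]
grip_width: 0.215
grasp_force: 69.2
17.8 pos [ 0.4774 -0.2915  0.2361] x [ 0.9546  0.2978 -0.0018] z [-0.0021  0.0006 -1.    ] yaw 17.327791324532974 q [-0.1762  0.207   0.7465  1.6478 -0.1431  1.3453 -0.6763] F [ 0.2392 -0.2051 -2.2239] w 0.2153642275985374 69.24054622650146
handle 2546 [ 22.7288  -0.092  -28.5531] zslope [  0.0775 -30.4148] yslope [ 0.0263 -0.6947]
eye 5033 [ 32.1272 -17.978  -31.041 ] [ 70.6452  18.1194 -14.1596] mid [ 52.007    0.2404 -23.9331] med [ 51.7594  -0.0309 -28.6601] zfit [ -0.0305  -0.0009 -26.6652]
```

View pics/w6.png

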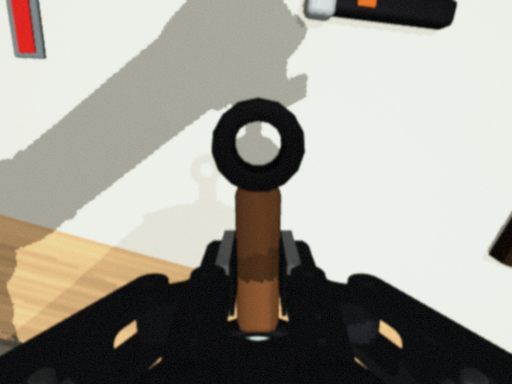

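```bash
cat >> h.py <<'E'
EYE=np.array([.0517,0,-.0197])
def peg_frame(ax=(.685,.0345),phi=195.5):
    u=np.array([np.cos(np.radians(phi)),np.sin(np.radians(phi)),0]); s,c_=np.sin(np.radians(42)),np.cos(np.radians(42))
    pz=s*u+[0,0,c_]; px=-c_*u+np.array([0,0,s]); seat=np.array([*ax,0])+.075*u+[0,0,.190]
    return seat,R.from_matrix(np.c_[px,np.cross(-pz,px),-pz]),pz
def pre(h,**k):
    seat,q,pz=peg_frame(**k); t=seat+pz*h-q.apply(EYE); print("TCP target",t); go(t,q)
E
python3 -c "
from h import *
pre(.080)"
```

```text
TCP target [ 0.5368 -0.0066  0.2002]
units [ 2.8299 -5.091   0.729 ] [-0.0882  5.2575  0.2161]
```

```bash
python3 -m pendant '[[0.3,-0.5,-0.6,0,0.6,0.1,-0.8],[0.6,-1,-0.6,0,1.2,0.2,-0.8],[1,-1.8,-0.5,0,2,0.2,-0.8],[1.4,-2.6,-0.3,-0.1,2.9,0.2,-0.8],[1.8,-3.4,0,-0.1,3.8,0.2,-0.8],[2.2,-4.2,0.3,-0.1,4.6,0.2,-0.8],[2.6,-4.8,0.6,-0.1,5.26,0.2,-0.8],[2.83,-5.09,0.73,-0.1,5.26,0.2,-0.8],[2.83,-5.09,0.73,-0.1,5.26,0.2,-0.8],[2.83,-5.09,0.73,-0.1,5.26,0.2,-0.8]]' 
python3 -c "
from h import *
state();pre(.080);eye('pics/w7.png')
for n in['wrist','scene']:
  c=manip.get_calibration(n)
  if n=='scene': cv2.imwrite('pics/s7.png',manip.camera(n)[0][:,:,::-1])
  for t in['peg_tip','peg_seat','loupe_eye']:
    for r in manip.tip_of(t,n)[:1]: print(n,t,r)
  seat,q,pz=peg_frame(); print(proj(seat,c),proj(seat+.04*pz,c),proj(seat+.08*pz,c))"
```

```text
clock: 19.15
position: [0.5373, -0.0076, 0.2012]
ee_rot: [0.925, 0.127, 0.356, -0.047]
ft_force: [0.2, -0.3, -1.7]
grip_width: 0.217
grasp_force: 69.3
19.15 pos [ 0.5373 -0.0076  0.2012] x [0.7144 0.2008 0.6703] z [ 0.6464  0.1775 -0.7421] yaw 15.697887011063836 q [-0.4087 -0.348   0.4222  2.3442 -0.1649  0.4152 -1.129 ] F [ 0.1831 -0.2686 -1.6853] w 0.21739284742548604 69.25575256347656
TCP target [ 0.5368 -0.0066  0.2002]
units [-0.0162 -0.0213  0.0124] [ 0.0122 -0.0112  0.0183]
handle 2552 [ 22.8908   0.3339 -27.8282] zslope [  0.0233 -28.1503] yslope [0.006  0.0812]
eye 5244 [ 33.7793 -18.4851 -30.7768] [ 71.0028  18.62   -11.4653] mid [ 52.6247   0.2895 -22.0703] med [ 52.1457   0.3341 -27.9525] zfit [ -0.0366  -0.0023 -25.4544]
wrist peg_tip {'pixel': [261.1, 132.0], 'p': 0.71}
wrist peg_seat {'pixel': [254.9, 130.1], 'p': 0.94}
[255.3271 131.9878] [255.0369 138.3452] [254.5804 148.3467]
scene peg_tip {'pixel': [264.4, 181.1], 'p': 0.8}
scene peg_seat {'pixel': [268.3, 186.6], 'p': 0.56}
scene loupe_eye {'pixel': [253.7, 167.4], 'p': 0.54}
[269.7483 184.433 ] [261.7159 175.8743] [253.4848 167.1039]
```

View pics/w7.png

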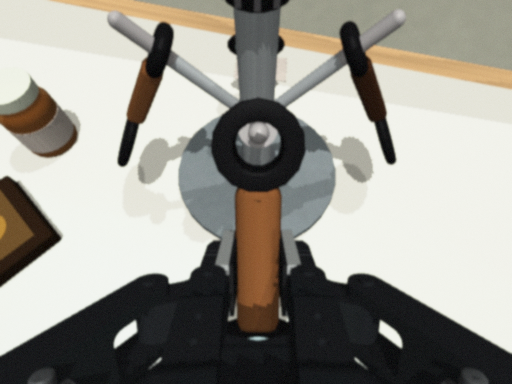

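The peg tip (~(258,131)) is visible through the eye's hole (centre ~(258,144)). Now I measure the peg in the tool frame.

```bash
cat >> h.py <<'E'
def peg_in_tool():
    o=manip.get_obs(); im,P,c=cloud('wrist')
    T=R.from_quat(o['ee_rot']).inv().apply((P.reshape(-1,3)-o['position'])).reshape(P.shape)*1000
    m=np.zeros(T.shape[:2],bool); m[105:185,215:300]=1
    g=m&(np.abs(T[...,0]-52)<14)&(np.abs(T[...,1])<14)&(T[...,2]>-6)
    z=T[g]; print("n",len(z),"zmin",np.percentile(z[:,2],[1,5,20,50]) if len(z) else None)
    for lo,hi in[(-6,10),(10,20),(20,30),(30,40),(40,50),(50,62),(62,80)]:
        q=z[(z[:,2]>=lo)&(z[:,2]<hi)]
        if len(q)>5: print(lo,hi,len(q),"mid",(np.percentile(q,3,0)+np.percentile(q,97,0))/2,"span",np.ptp(q,0))
    ring=m&(im.max(-1)<70)&(np.abs(T[...,2]+28)<4); v,u=np.where(ring); 
    h=cv2.findContours(ring.astype(np.uint8),cv2.RETR_CCOMP,cv2.CHAIN_APPROX_NONE)
    for k,hh in zip(h[0],h[1][0]):
        if len(k)>60: 
            k=k[:,0]; t=T[k[:,1],k[:,0]]; print("contour",len(k),"hole" if hh[3]>=0 else "outer",cv2.minEnclosingCircle(k), "tool",circ(t[:,0],t[:,1]))
    return im
E
python3 -c "
from h import *
peg_in_tool()"
```

```text
n 745 zmin [21.0108 21.6779 23.0389 36.4906]
20 30 367 mid [53.4264  1.0383 24.3279] span [11.6213 11.7833  9.6288]
30 40 9 mid [57.5285 -0.2171 35.0725] span [3.148  8.6065 7.562 ]
62 80 364 mid [47.3196  0.6274 70.559 ] span [17.0738 26.4045  9.3754]
contour 261 outer ((257.7177734375, 145.33053588867188), 46.75565719604492) tool (np.float64(52.758248381052), np.float64(0.1301169249393297), np.float64(17.167823519339862))
contour 142 hole ((257.9832458496094, 145.3544158935547), 25.822511672973633) tool (np.float64(52.669548078699655), np.float64(0.25960109991865465), np.float64(9.976529408657807))
```

```bash
python3 -m pendant '[[0.015,0.015,0.2,0,0,0,-0.8],[0.015,0.015,0.4,0,0,0,-0.8],[0.015,0.015,0.55,0,0,0,-0.8],[0.015,0.015,0.7,0,0,0,-0.8],[0.015,0.015,0.85,0,0,0,-0.8],[0.015,0.015,1,0,0,0,-0.8],[0.015,0.015,1.1,0,0,0,-0.8],[0.015,0.015,1.2,0,0,0,-0.8],[0.015,0.015,1.2,0,0,0,-0.8],[0.015,0.015,1.2,0,0,0,-0.8]]' 
python3 -c "
from h import *
state();cv2.imwrite('pics/w8.png',peg_in_tool()[:,:,::-1]);pre(0)"
```

```text
clock: 20.9
position: [0.5767, 0.0034, 0.157]
ee_rot: [0.925, 0.127, 0.356, -0.047]
ft_force: [0.8, -0.4, -2.5]
grip_width: 0.213
grasp_force: 69.3
20.9 pos [0.5767 0.0034 0.157 ] x [0.7142 0.2012 0.6704] z [ 0.6463  0.1782 -0.742 ] yaw 15.73519620539372 q [-0.6187 -0.1866  0.6278  2.3267 -0.3614  0.2771 -0.9436] F [ 0.7785 -0.3637 -2.4968] w 0.21284522569936143 69.25589919090271
n 625 zmin [-3.4298  5.4094  9.8815 10.536 ]
-6 10 156 mid [50.7593  0.3365  2.7778] span [20.2497 21.9016 15.8224]
10 20 469 mid [50.3261  0.2346 10.9759] span [21.8705 22.6583  2.5283]
contour 264 outer ((258.05517578125, 145.47567749023438), 47.07563400268555) tool (np.float64(52.74323186607083), np.float64(0.09029322914261684), np.float64(17.192757698041724))
contour 143 hole ((258.0, 145.42857360839844), 25.882488250732422) tool (np.float64(52.68686712700674), np.float64(0.2622590869916621), np.float64(10.009360026261371))
TCP target [0.5884 0.0077 0.1408]
units [-0.0339 -0.023   0.4095] [ 0.0078 -0.0131  0.0211]
```

```bash
python3 -m pendant '[[0,0,0.1,0,0,0,-0.8],[0,0,0.2,0,0,0,-0.8],[0,0,0.3,0,0,0,-0.8],[0,0,0.36,0,0,0,-0.8],[0,0,0.4,0,0,0,-0.8],[0,0,0.41,0,0,0,-0.8],[0,0,0.41,0,0,0,-0.8],[0,0,0.41,0,0,0,-0.8],[0,0,0.41,0,0,0,-0.8],[0,0,0.41,0,0,0,-0.8]]' 
python3 -c "
from h import *
state();cv2.imwrite('pics/w9.png',peg_in_tool()[:,:,::-1])"
```

```text
clock: 22.2
position: [0.5899, 0.0069, 0.1418]
ee_rot: [0.925, 0.127, 0.356, -0.047]
ft_force: [0.3, -0.4, -1.2]
grip_width: 0.217
grasp_force: 69.4
22.2 pos [0.5899 0.0069 0.1418] x [0.7142 0.2011 0.6704] z [ 0.6463  0.178  -0.742 ] yaw 15.726644357354985 q [-0.7468 -0.1301  0.7599  2.3181 -0.5099  0.2413 -0.8016] F [ 0.296  -0.4031 -1.2195] w 0.21724539357112777 69.38138723373413
n 0 zmin None
contour 264 outer ((257.975830078125, 145.45989990234375), 47.04297637939453) tool (np.float64(52.73447773041118), np.float64(0.08023721569657027), np.float64(17.195556341002696))
contour 150 hole ((257.6658935546875, 149.18202209472656), 28.53008460998535) tool (np.float64(51.672267301865205), np.float64(0.2815799414825051), np.float64(10.36661805066714))
```

```bash
python3 -m pendant '[[0,0,0.01,0,0,0,-0.5],[0,0,0.01,0,0,0,-0.3],[0,0,0.01,0,0,0,-0.1],[0,0,0.01,0,0,0,0],[0,0,0.01,0,0,0,0],[0,0,-0.3,0,0,0,0],[0,0,-0.8,0,0,0,0],[0,0,-1.4,0,0,0,0],[0,0,-2,0,0,0,0],[0,0,-2.4,0,0,0,0]]' 20
python3 -c "
from h import *
state();im,P,c=pegs('wrist',(.685,.0345));cv2.imwrite('pics/w10.png',im[:,:,::-1]);Q=red(im,P,(.685,.0345));print(len(Q))
a=cv2.imread('pics/w10.png');s=manip.camera('scene')[0][120:300,180:400,::-1];cv2.imwrite('pics/v10.png',np.hstack([cv2.resize(a,(400,300)),cv2.resize(s,(400,300),interpolation=2)]))"
```

```text
clock: 23.5
position: [0.5119, -0.0149, 0.232]
ee_rot: [0.924, 0.127, 0.357, -0.047]
ft_force: [0.3, 0.6, 0.0]
grip_width: 0.498
grasp_force: 0.0
23.5 pos [ 0.5119 -0.0149  0.232 ] x [0.7136 0.2008 0.6712] z [ 0.6473  0.1775 -0.7413] yaw 15.715196064350746 q [-0.3411 -0.4547  0.3606  2.3437 -0.103   0.5208 -1.1845] F [0.3337 0.5622 0.0216] w 0.4980684408811074 0.0
wrist
  (1455, np.float64(108.3), 'outer', np.float64(107.4), 'pca', np.float64(104.5))
  (1470, np.float64(283.9), 'outer', np.float64(285.0), 'pca', np.float64(287.4))
  (1441, np.float64(196.5), 'outer', np.float64(196.4), 'pca', np.float64(109.5))
111
```

View pics/v10.png

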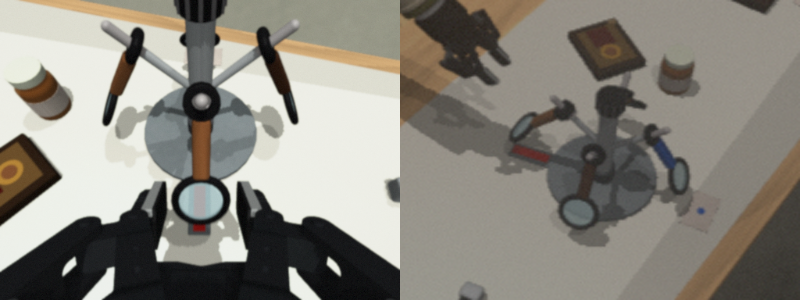

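The magnifier hangs on the peg, directly over the mark, and the hand is clear of it. I'll back off farther and check from the top camera.

```bash
python3 -m pendant '[[0,0,-1,0,0,0,0],[0,0,-2,0,0,0,0],[-0.5,0,-2.5,0,0,0,0],[-1,0,-2.5,0,0,0,0],[-1.5,0,-2.5,0,0,0,0],[-1.5,0,-2.5,0,0,0,0],[-1.5,0,-2.5,0,0,0,0],[-1.5,0,-2.5,0,0,0,0],[-1.5,0,-2.5,0,0,0,0],[-1.5,0,-2.5,0,0,0,0]]' 20
python3 -c "
from h import *
state()
for ax in((.684,.0335),(.684,.032)):
  im,P,c=pegs('top',ax);Q=red(im,P,ax);print(len(Q),np.degrees(np.arctan2(*(Q.mean(0)[:2]-ax)[::-1]))%360 if len(Q) else '')
seat,q,pz=peg_frame(phi=195.2); m=np.linalg.norm(P-seat,axis=-1)<.02; 
T=(P[m]-seat)@pz*1000; d=im[m].max(-1)<60; print('dark eye along-peg mm',np.percentile(T[d],[5,50,95]) if d.any() else 'none')
cv2.imwrite('pics/t2.png',cv2.resize(im[100:240,160:340],(770,600),interpolation=2)[:,:,::-1])"
```

```text
clock: 24.85
position: [0.415, -0.0486, 0.2148]
ee_rot: [0.93, 0.122, 0.335, -0.094]
ft_force: [-0.7, 0.7, 1.1]
grip_width: 0.497
grasp_force: 0.0
24.85 pos [ 0.415  -0.0486  0.2148] x [0.7458 0.1645 0.6455] z [ 0.5997  0.2562 -0.7581] yaw 12.43614858963047 q [ 0.8108 -0.4971 -0.2976  2.4127 -0.9036  0.9343 -0.3314] F [-0.7126  0.7117  1.1143] w 0.4973073419723255 0.0
top
  (159, np.float64(108.3), 'outer', np.float64(107.0), 'pca', np.float64(103.6))
  (145, np.float64(16.4), 'outer', np.float64(16.6), 'pca', np.float64(14.2))
  (153, np.float64(285.3), 'outer', np.float64(286.1), 'pca', np.float64(286.1))
  (169, np.float64(196.5), 'outer', np.float64(196.6), 'pca', np.float64(195.9))
0 
top
  (162, np.float64(107.2), 'outer', np.float64(106.4), 'pca', np.float64(104.8))
  (151, np.float64(17.3), 'outer', np.float64(16.9), 'pca', np.float64(14.6))
  (150, np.float64(284.6), 'outer', np.float64(285.8), 'pca', np.float64(288.6))
  (162, np.float64(196.0), 'outer', np.float64(195.7), 'pca', np.float64(194.4))
0 
dark eye along-peg mm [-2.0065  8.3191 13.5802]
```

View pics/t2.png

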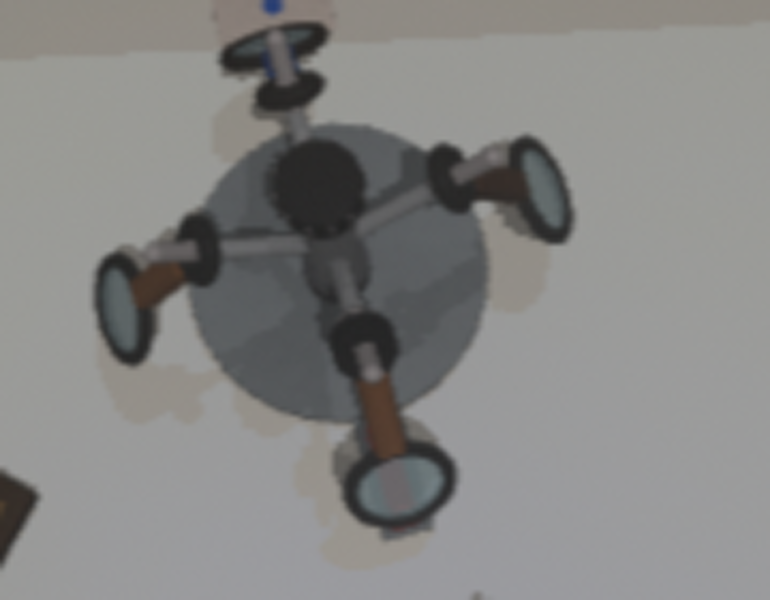

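The eye is fully down, with its top face about 8 mm above the seat (a seated eye's is at 9 mm). The peg is within about 1° of the mark, and the magnifier's lens covers the red strip at (395,490). The robot is clear, so I'm handing in.

```bash
python3 -c "
from workcell import manip
print(manip.hand_in())"
```

```text
the job is handed in; nothing more can be done
None
```

I turned the carousel to the red mark (within about 1°), hung the loose magnifier fully down on the empty peg and released it, then handed the job in at about 25 s; the icon panel, jar and torch were left where they were.

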